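# Slide the back-up battery unit home against the bench spine

## Task

Push the tall back-up battery unit straight back along the bench until the rubber stand-offs on its back rest against the white service spine, squarely and midway in the gap between the heater controller and the pipette-tip box. It is heavy and its rubber feet grip, so push it low, on the battery base and never on the upper housing, so that it slides on its feet without tipping or being lifted. Leave the other things where they are and take the hand away at the end.

Things in the scene. Friction and masses are not known exactly. Their poses are not given: they have to be found in the camera images.
- ups: Back-up battery unit, 240 mm tall, about 2.5 kg in all, sliding at about 10 to 20 N. Its black battery base is a plinth 130 deep (x) x 190 wide (y), from 7 to 67 mm above the bench on four rubber feet; the grey upper housing stands on it, flush with its back, so that 35 mm of the base juts out in front. Origin: centre of the base's underside, at bench level. +x points out of its back, z up.
- ups_housing: Upper grey electronics housing of the unit, 95 deep (x) x 190 wide (y), fixed on the battery base, from the seam 67 mm above the bench (origin: centre of the seam, 17.5 mm behind the unit's origin) to the top at 240 mm, with display, button and vents in front. It must not be pushed: pushed above about 75 mm the unit may tip over backwards.
- ups_front (a point): Point in the middle of the vertical front face of the battery base, 37 mm above the bench, 65 mm before the unit's origin: the place to push. Axes as the unit's.
- ups_back (a point): Point mid-width, 37 mm above the bench, in the plane of the ends of the four rubber stand-offs on the unit's back (16 mm across, 10 mm long), 75 mm behind the unit's origin. Axes as the unit's.
- bay (a point): Point at bench level on the front face of the fixed white service spine (90 mm deep, 120 mm high, 1.5 m long trunking across the bench), in the middle of the gap where the unit belongs. +x points into the spine, square to its face, +y along the face, z up. The gap between the neighbours is about 295 to 315 mm wide.
- heater_box: Loose stage-heater controller, a low ivory box 85 deep (x) x 130 wide (y) x 68 mm high, 0.9 kg, standing near the spine on one side of the gap (either side). Origin: centre of its underside. Leave it alone.
- tip_box: Loose pipette-tip box, 82 deep (x) x 120 wide (y) x 64 mm high, grey base and pale lid, standing near the spine on the other side of the gap. Origin: centre of its underside. Leave it alone.
- oil_bottle: Loose amber bottle, 60 mm across and 130 mm tall, standing on the bench to one side of the unit (either side). Origin: centre of its underside. Leave it alone.
- dishes: Loose stack of four culture dishes, 63 mm across and 52 mm high, standing on the bench to the other side of the unit. Origin: centre of its underside. Leave it alone.
There are look-alikes about, which are no part of the job. Several things have the shape of the ups; the one meant has the colours described above.

How it is judged:
At the end, for the whole second after the job is handed in: The unit stands still and upright on its feet, its back stand-offs within 6 mm of the spine's face, its middle within 30 mm of the middle of the gap, and square to the spine within 0.06 rad (x of ups_back in the frame of bay above -0.006 m and y of ups_back in the frame of bay between -0.03 and 0.03 m and angle between the x axis of ups and the x axis of bay, either way round below 0.06 rad and angle between ups's own z axis and vertical below 0.03 rad and height (world z) of ups below 0.005 m and linear speed of ups below 0.01 m/s); the robot touches nothing.
It fails at once if the battery unit tips by more than 0.12 rad (angle between ups's own z axis and vertical above 0.12 rad).
It fails at once if the battery unit is lifted more than 15 mm (height (world z) of ups above 0.015 m).
It fails at once if the robot pushes on the upper housing (above the seam) with more than 3 N (contact force between any of the arm, the fingers and ups_housing above 3 N).
It fails at once if the heater controller or the tip box is shifted by more than 12 mm or tipped over (distance of any of heater_box, tip_box from where it was at the start of the episode above 0.012 m or angle between any of heater_box, tip_box's own z axis and vertical above 0.2 rad).
It fails at once if the oil bottle or the stack of dishes is shifted by more than 12 mm or tipped over (distance of any of oil_bottle, dishes from where it was at the start of the episode above 0.012 m or angle between any of oil_bottle, dishes's own z axis and vertical above 0.2 rad).
It also fails if it takes over 58 s, if anything falls off the work surface, if the arm or the gripper's body presses on something with over 40 N, if the wrist force passes 120 N, or if a joint passes its speed limit or range.

## Robot

A 7-joint arm with a two-finger parallel gripper is mounted at the origin on the work surface. World frame = base frame: x ahead of the robot, y to its left, z up, the work surface at z = 0. Lengths are in m, angles in rad, forces in N, time in s.
With the tool pointing down it reaches from about 0.35 to 0.775 m from the base axis. Payload 3.1 kg.
Tool frame: the origin (TCP) lies on the mounting face of the last link; the fingertips stand 173 mm ahead of it and the grasp point (between the pads) lies 155 mm ahead of it; z points along the fingers, y is the line along which they close (so a half turn about z gives the same grasp; the last joint's range is limited). The gripper opens to 85 mm and grips with 20 to 120 N. Pads are 22 mm wide; open, the fingers measure 114 mm over their backs; the gripper's body (76 mm by 85 mm) begins 54 mm behind the grasp point. The pads swing forward as they close: fully open they stand 13 mm farther back than shut.
Start: joints at [1.213, 0.311, 0.014, 1.512, -0.004, 1.319, -0.027], TCP at [0.171, -0.523, 0.405] pointing down, gripper open.
Joint ranges: [-2.7, 2.7], [-0.3, 1.91], [-1.27, 1.3], [0.12, 2.57], [-1.44, 4.58], [0.2, 2.03], [-3.05, 3.05]. Speed limits (rad/s): [2.79, 2.79, 3.14, 3.14, 3.14, 3.14, 3.14].

## Interface

Orientations are given as [roll, pitch, yaw] about the fixed x, y, z axes, in that order (R = Rz(yaw) Ry(pitch) Rx(roll)).
In Python, from cell import env, viewer, job gives the robot as it stands. The module is installed in compiled form; this text tells all that it offers.
- The arm moves only by the tool play_rows, never from a script. Its argument "commands" is a list of rows, each a list of 7 numbers: the turn, a rotation vector about the tool's x, y, z in degrees, then the shift along the tool's x, y, z in cm, then the opening in per cent of the stroke, from 0 (shut) to 100 (fully open). In form: [[ax, ay, az, dx, dy, dz, jaw], ...]. A call has 1 to 12 rows; each row is the pose to reach, as a shift and turn from the pose commanded when the call began, along the tool's axes at that moment; what a row does not reach only later rows make up. A row lasts 1/10 s, in which the tool goes at most 50 mm and 8.59 degrees, less where a joint would pass 70% of its speed; a pose out of reach is approached as far as the arm can. A call with a gripper value outside its range is refused whole. The fingers move at their own pace and stop on an object; "grip_force" is the grip in N (left out, the last holds). Time passes only in rows, so rows that repeat a pose let the fingers close. It gives the time, the measured TCP pose, the force, the opening and the grip force at its end, in the units of the state.
- env.get_state(): the state, without advancing time (a new reading comes with each control period).
- viewer.snapshot(name): name is "side" or "top" or "wrist"; returns the picture (384x512x3 uint8, red, green, blue); there is no depth.
- viewer.camera_params(name): a dict with "camera_matrix" (3x3 intrinsics, pixels), "R" (3x3) and "t" (3): a world point X has camera coordinates R X + t. Camera axes: x right, y down, z forward; pixel columns grow to the right and rows downward; lengths in m; the calibration is good to about 2 mm. A picture is of the moment at which its call begins: read the wrist's pose just before it. camera_params takes no time and is no camera call; for the wrist camera it gives the pose at the moment of the call.
- job.close_job(): hands the job in; it is judged then, once.
The state is a dict: "time_s": time; "q": joint angles; "qd": joint speeds; "joint_efforts": joint torques, N m; "position": TCP position; "orientation": TCP orientation; "ft_force": force on the tool from outside, world axes, zero at the start; "moment": the same for the moment, N m; "width": finger opening in m; "finger_force": force on a finger pad.
Only numpy, scipy, OpenCV 4.12 (cv2) and the standard library are available. Lean on these libraries where they do the work, as an engineer would, in place of code of your own. Each camera call takes 0.05 s, during which the arm holds its last target. There are 200 camera calls.

## Working session

There is one attempt and no reset: what is moved stays moved. The work goes in short steps, Python scripts to look and compute and a tool call to move; the robot and the scene stay as the last step left them, time stands still between calls to the robot, and variables do not carry over. Pictures are saved under pics/ and viewed, at most 10 in all, crops included, and the job is handed in when it is done.

Besides the shell and the picture viewer there is one more tool, called after "Request:" by a JSON object that holds its "method" and its "body", one argument or row to a line. play_rows: Moves the arm, as the interface text tells. Its arguments: {"type":"object","properties":{"commands":{"type":"array","items":{"type":"array","items":{"type":"number"}}},"grip_force":{"type":"number"}},"required":["commands"]}

```bash
mkdir -p pics; ls; python3 - <<'E'
from cell import env, viewer, job
import cv2
s=env.get_state(); print({k:s[k] for k in("time_s","position","orientation","ft_force","width")})
for n in("top","side"):
    cv2.imwrite(f"pics/{n}0.png",viewer.snapshot(n)[:,:,::-1])
    p=viewer.camera_params(n);print(n,p)
E
```

```text
pics
{'time_s': 0.0, 'position': array([ 0.17074551, -0.52248442,  0.40360555]), 'orientation': array([-3.13917876e+00,  9.44141064e-05,  3.15916414e-01]), 'ft_force': array([1.33700883, 0.63264366, 0.53040985]), 'width': 0.08547732258669839}
top {'camera_matrix': array([[489.70888058,   0.        , 247.16097051],
       [  0.        , 489.70888058, 190.13639199],
       [  0.        ,   0.        ,   1.        ]]), 'R': array([[ 0.02908074, -0.99953091,  0.00960561],
       [-0.99135228, -0.03007034, -0.12773577],
       [ 0.12796469, -0.0058079 , -0.99176172]]), 't': array([0.00729627, 0.54658614, 1.20438952])}
side {'camera_matrix': array([[378.94380778,   0.        , 257.01239564],
       [  0.        , 378.94380778, 195.9396173 ],
       [  0.        ,   0.        ,   1.        ]]), 'R': array([[ 0.13056256, -0.99143607,  0.00281825],
       [-0.93818425, -0.12446792, -0.32298303],
       [ 0.32056781,  0.03952545, -0.94640056]]), 't': array([-0.03229374,  0.53643663,  0.87538797])}
```

View pics/top0.png

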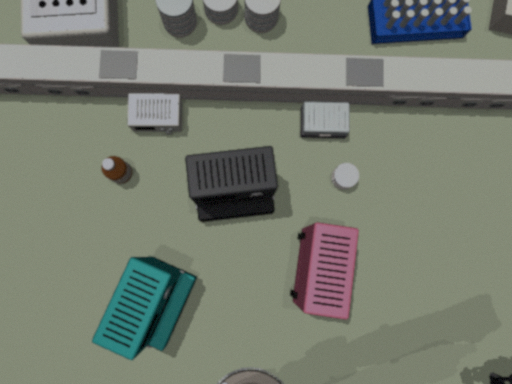

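View pics/side0.png

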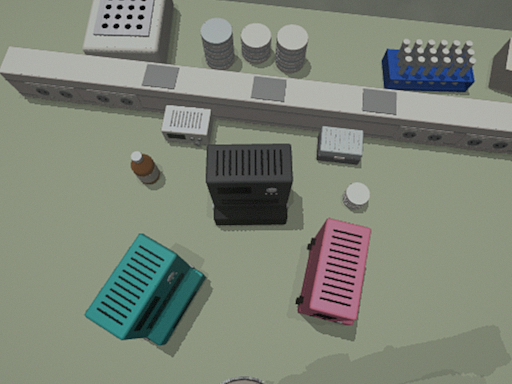

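The top view shows three units of this shape: dark grey and black at (232,185), teal at (145,310) and pink at (328,270). By the colours I choose the dark one. The neighbours are the heater at (154,112) and the tip box at (326,118). The bottle is at (115,168) and the dishes at (346,176).

```bash
python3 - <<'E'
import cv2
a=cv2.imread("pics/top0.png")[40:235,95:365]
a=cv2.convertScaleAbs(cv2.resize(a,None,fx=2.9,fy=2.9,interpolation=cv2.INTER_CUBIC),alpha=1.5,beta=20)
cv2.imwrite("pics/crop_t.png",a)
a=cv2.imread("pics/side0.png")[75:235,140:380]
a=cv2.convertScaleAbs(cv2.resize(a,None,fx=3.3,fy=3.3,interpolation=cv2.INTER_CUBIC),alpha=1.5,beta=20)
cv2.imwrite("pics/crop_s.png",a)
E
```

```text
(no output)
```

View pics/crop_t.png

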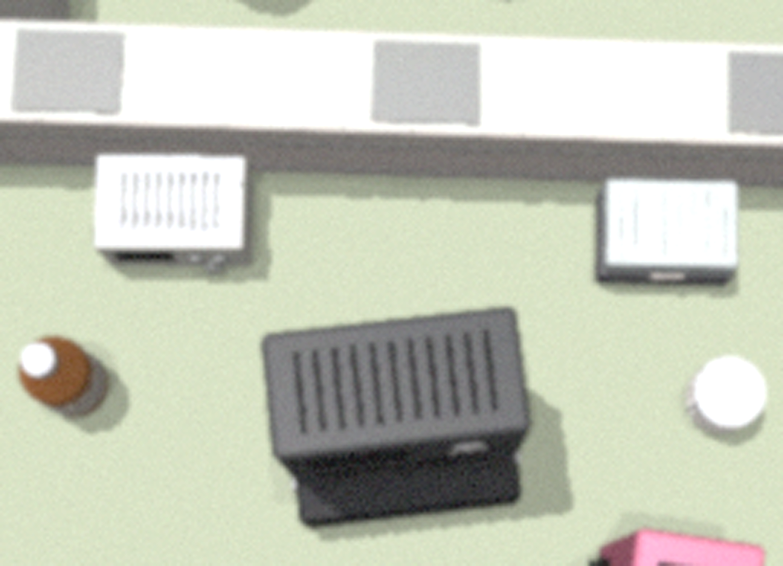

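View pics/crop_s.png

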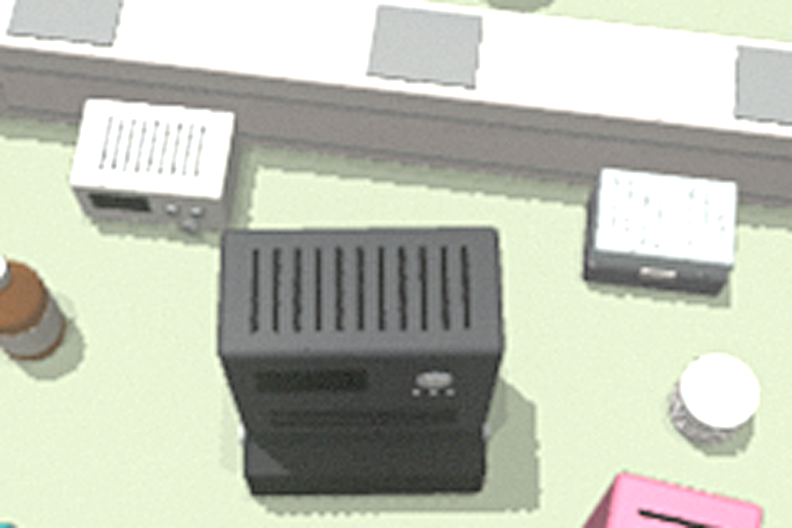

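The crops confirm the dark grey housing on a black base with a step at its front. Its top corners in the top crop are (263,337), (515,310), (527,430) and (280,455). Next I measure everything.

```bash
cat > h.py <<'E'
import numpy as np
from cell import env, viewer, job
def ray(cam,uv,z):
    p=viewer.camera_params(cam);K,R,t=p["camera_matrix"],p["R"],p["t"]
    c=-R.T@t; d=R.T@np.linalg.solve(K,[uv[0],uv[1],1.])
    return (c+d*(z-c[2])/d[2])[:2]
T=lambda u,v,z:ray("top",(u/2.9+95,v/2.9+40),z)
S=lambda u,v,z:ray("side",(u/3.3+140,v/3.3+75),z)
E
python3 - <<'E'
from h import *
np.set_printoptions(precision=4,suppress=True)
def show(n,f,L,z): print(n,*[f(u,v,z) for u,v in L])
show("UPS top T",T,[(263,337),(515,310),(527,430),(280,455)],.24)
show("UPS top S",S,[(222,230),(498,230),(500,355),(219,355)],.24)
show("base bot T",T,[(305,524),(519,500)],.007)
show("base bot S",S,[(252,494),(482,492)],.007)
show("spine top T",T,[(0,122),(390,132),(783,143)],.12)
show("spine bot T",T,[(0,163),(783,185)],0)
show("spine top S",S,[(0,46),(792,133)],.12)
show("heater T",T,[(97,156),(246,157),(244,249),(95,247)],.068)
show("heater S",S,[(88,100),(235,112),(222,202),(72,187)],.068)
show("tip T",T,[(605,180),(737,181),(737,268),(603,267)],.064)
show("tip S",S,[(602,170),(737,182),(733,268),(590,253)],.064)
show("bottle T cap",T,[(39,357)],.13); show("bottle base",T,[(88,392)],.005)
show("dish T",T,[(729,393)],.052); show("dish S",S,[(721,392)],.052)
show("pink",T,[(645,533),(597,566)],.1)
E
```

```text
UPS top T [0.5884 0.1574] [ 0.6143 -0.0268] [ 0.5255 -0.0375] [0.5018 0.1412]
UPS top S [0.5899 0.1575] [ 0.6144 -0.0271] [ 0.5248 -0.0376] [0.5007 0.1438]
base bot T [0.4671 0.1416] [ 0.494  -0.0473]
base bot S [0.468  0.1399] [ 0.4944 -0.0467]
spine top T [0.7873 0.3994] [0.7892 0.0742] [ 0.7903 -0.2546]
spine bot T [0.7903 0.4353] [ 0.7925 -0.2844]
spine top S [0.7884 0.3924] [ 0.7927 -0.2571]
heater T [0.7776 0.33  ] [0.7809 0.2007] [0.6988 0.1986] [0.6965 0.3268]
heater S [0.7785 0.3283] [0.7836 0.2013] [0.6973 0.1974] [0.6945 0.3242]
tip T [ 0.7715 -0.1127] [ 0.7743 -0.2282] [ 0.6964 -0.2284] [ 0.6937 -0.1121]
tip S [ 0.7715 -0.1149] [ 0.7752 -0.2287] [ 0.695  -0.2286] [ 0.6931 -0.1109]
bottle T cap [0.5879 0.3512]
bottle base [0.5796 0.3407]
dish T [ 0.5885 -0.2243]
dish S [ 0.59   -0.2265]
pink [ 0.4621 -0.1455] [ 0.434  -0.1065]
```

```bash
cat >> h.py <<'E'
from scipy.spatial.transform import Rotation as Ro
def plan(pos,ypr):  # target TCP pos, [roll,pitch,yaw] -> turn (deg) and shift (cm) in tool axes
    s=env.get_state(); R0=Ro.from_euler("xyz",s["orientation"]); R1=Ro.from_euler("xyz",ypr)
    return np.round((R0.inv()*R1).as_rotvec(degrees=True),1), np.round(R0.inv().apply(np.array(pos)-s["position"])*100,2)
def tip_pose(tip,yaw,tilt): # fingertip pt, yaw, lean deg; TCP 173 mm behind
    R=Ro.from_euler("z",yaw)*Ro.from_euler("x",np.pi)*Ro.from_euler("y",np.deg2rad(tilt))
    return np.array(tip)-0.173*R.apply([0,0,1]), R.as_euler("xyz")
E
python3 - <<'E'
from h import *
np.set_printoptions(precision=3,suppress=True)
print("pink",*[ray("top",p,.24) for p in[(315,224),(357,227),(348,318),(303,312)]],ray("top",(293,293),.1),ray("top",(301,236),.1))
print("teal",*[ray("top",p,.24) for p in[(139,258),(180,270),(134,357)]],*[ray("top",p,.067) for p in[(195,277),(160,348)]])
for tilt in(0,25,35):
  p,e=tip_pose((.44,.041,.03),.139,tilt); print(tilt,p,e)
print(plan((.37,.031,.47),[np.pi,0,.139]))
print(env.get_state()["time_s"])
E
```

```text
pink [ 0.453 -0.119] [ 0.449 -0.207] [ 0.263 -0.189] [ 0.272 -0.097] [ 0.299 -0.09 ] [ 0.432 -0.107]
teal [0.371 0.244] [0.349 0.158] [0.174 0.243] [0.327 0.143] [0.16  0.219]
0 [0.44  0.041 0.203] [3.142 0.    0.139]
25 [0.368 0.031 0.187] [ 3.142 -0.436  0.139]
35 [0.342 0.027 0.172] [ 3.142 -0.611  0.139]
(array([-0.1,  0. , 10.1]), array([ 36.13, -46.44,  -6.53]))
0.1
```

Request:
{"method": "play_rows", "body": {
  "commands": [
    [0,0,0,0,0,-4,100],
    [0,0,0,0,0,-7,100]
  ]
}}

```text
time_s: 0.3
position: [0.1708, -0.5225, 0.4748]
orientation: [-3.139, 0.0, 0.316]
ft_force: [0.9, -0.7, 1.4]
width: 0.0855
finger_force: 0.0
```

Request:
{"method": "play_rows", "body": {
  "commands": [
    [0,0,0,4,-2,0,100],
    [0,0,0,8,-4,0,100],
    [0,0,0,12,-6,0,100],
    [0,0,0,16,-8,0,100],
    [0,0,0,20,-10,0,100],
    [0,0,0,24,-12,0,100],
    [0,0,0,28,-14,0,100],
    [0,0,2,29.6,-18,0,100],
    [0,0,4,31.2,-22,0,100],
    [0,0,6,32.8,-26,0,100],
    [0,0,8,34,-30,0,100],
    [0,0,10,35,-34,0,100]
  ]
}}

```text
time_s: 1.5
position: [0.3976, -0.0889, 0.4743]
orientation: [-3.141, 0.001, 0.141]
ft_force: [0.4, 0.3, -0.4]
width: 0.0851
finger_force: 0.0
```

```bash
python3 - <<'E'
from h import *
s=env.get_state();print(s["time_s"],s["position"],s["orientation"],s["q"])
print(plan((.368,.033,.47),[np.pi,0,.139]))
E
```

```text
1.5 [ 0.39760889 -0.08891734  0.47427006] [-3.14132318e+00  5.85478235e-04  1.40519950e-01] [ 5.56973301e-01 -2.70143829e-03 -3.75215330e-01  1.71050791e+00
 -1.07012559e-03  1.43423900e+00 -1.24837090e+00]
(array([-0. ,  0. ,  0.1]), array([ -1.22, -12.49,   0.43]))
```

Request:
{"method": "play_rows", "body": {
  "commands": [
    [0,0,0,-0.4,-4.2,0,100],
    [0,8,0,-0.8,-8.4,0,100],
    [0,16,0,-1.2,-12.4,0,100],
    [0,24,0,-1.2,-12.4,4,100],
    [0,25,0,-1.2,-12.4,8,100],
    [0,25,0,-1.2,-12.4,12,100],
    [0,25,0,-1.2,-12.4,16,100],
    [0,25,0,-1.2,-12.4,20,100]
  ]
}}

```text
time_s: 2.3
position: [0.3678, 0.0301, 0.2734]
orientation: [3.141, -0.437, 0.142]
ft_force: [1.5, -0.9, -1.2]
width: 0.0855
finger_force: 0.0
```

```bash
python3 - <<'E'
from h import *
s=env.get_state();print(s["time_s"],s["position"],s["orientation"],s["q"],s["ft_force"])
p,e=tip_pose((.44,.041,.03),.139,25);print(p,plan(p,e))
import cv2
a=viewer.snapshot("side")[130:330,120:400,::-1]
cv2.imwrite("pics/s1.png",cv2.convertScaleAbs(cv2.resize(a,None,fx=2.8,fy=2.8),alpha=1.4,beta=20))
E
```

```text
2.3 [0.36779446 0.03013523 0.27335962] [ 3.14086594 -0.43697973  0.14156629] [ 0.46334837 -0.04498829 -0.56387053  2.32928404 -0.09587991  0.41507698
 -1.45558284] [ 1.46827126 -0.94844245 -1.19929144]
[0.36759221 0.03086999 0.18679125] (array([-0. , -0. ,  0.1]), array([-3.67, -0.08,  7.84]))
```

View pics/s1.png

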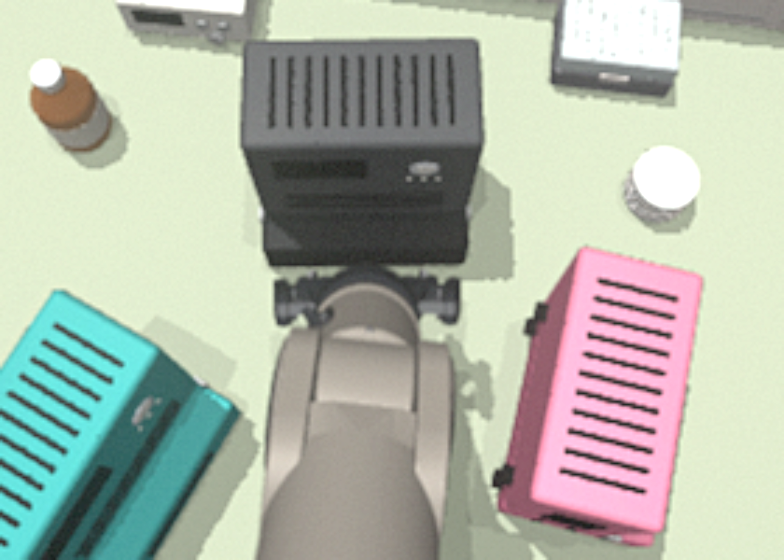

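The hand stands between the teal and pink look-alikes, with clearance on both sides, facing the middle of the black base.

Request:
{"method": "play_rows", "body": {
  "commands": [
    [0,0,0,-1.2,0,2.6,100],
    [0,0,0,-2.4,0,5.2,100],
    [0,0,0,-3.7,0,7.8,100],
    [0,0,0,-3.7,0,7.8,100]
  ]
}}

```text
time_s: 2.75
position: [0.3671, 0.0274, 0.1965]
orientation: [3.125, -0.421, 0.144]
ft_force: [-0.1, -0.8, -0.7]
width: 0.0856
finger_force: 0.0
```

```bash
python3 - <<'E'
from h import *
s=env.get_state();print(s["time_s"],s["position"],s["orientation"],s["q"],s["ft_force"])
# finger tip front edge contact plane
for x,y,yaw in[(.47,.0454,.139),(.50,.047,.10),(.54,.046,.05),(.60,.045,.005),(.64,.044,.005)]:
  p,e=tip_pose((x-.01,y,.03),yaw,25); print(x,plan(p,e))
E
```

```text
2.75 [0.36706116 0.02737244 0.19648442] [ 3.12488136 -0.42139572  0.14388346] [ 0.53405481  0.17755519 -0.70370116  2.41220867  0.65583121  0.21174705
 -2.18501557] [-0.094356   -0.8118714  -0.72328305]
0.47 (array([0.8, 0.9, 0.3]), array([ 1.56, -0.52,  1.75]))
0.5 (array([-0.1,  0.8,  2.3]), array([ 4.3 , -0.55,  2.98]))
0.54 (array([-1.3,  0.8,  4.9]), array([ 7.92, -0.27,  4.61]))
0.6 (array([-2.4,  0.8,  7.2]), array([13.36,  0.32,  7.06]))
0.64 (array([-2.4,  0.8,  7.2]), array([16.96,  0.97,  8.68]))
```

Request:
{"method": "play_rows", "body": {
  "commands": [
    [0,0,0,0.8,0,0.4,100],
    [0,0,0,1.6,0,0.75,100],
    [0,0,0,2.2,0,1.0,100],
    [0,0,0,2.2,0,1.0,100],
    [0,0,0,2.2,0,1.0,100]
  ]
}}

```text
time_s: 3.25
position: [0.3917, 0.0309, 0.1975]
orientation: [3.125, -0.424, 0.144]
ft_force: [-1.2, 0.4, -0.5]
width: 0.0853
finger_force: 0.0
```

```bash
cat > st.py <<'E'
from h import *
s=env.get_state();R=Ro.from_euler("xyz",s["orientation"])
print(s["time_s"],"tip",s["position"]+R.apply([0,0,.173]),"front",s["position"]+R.apply([.011,0,.173]),"rpy",s["orientation"],"q",s["q"],"F",s["ft_force"],s["moment"])
for x,y,yaw in[(.48,.046,.139),(.50,.047,.10),(.54,.046,.05),(.60,.045,.005),(.65,.044,.005)]:
  p,e=tip_pose((x-.01,y,.03),yaw,25); print(x,plan(p,e))
E
python3 st.py
```

```text
3.25 tip [0.46255827 0.0383235  0.03981679] front [0.4724802  0.03975755 0.04434433] rpy [ 3.12547581 -0.42420328  0.14353919] q [ 0.47874252  0.21927404 -0.65981211  2.35742565  0.69271888  0.23387258
 -2.21807798] F [-1.16842732  0.44934224 -0.54222572] [-0.01896567  0.41901748 -0.02662319]
0.48 (array([0.8, 0.7, 0.2]), array([ 0.16, -0.43,  1.24]))
0.5 (array([-0.1,  0.7,  2.3]), array([ 1.98, -0.54,  2.06]))
0.54 (array([-1.3,  0.7,  4.9]), array([ 5.6 , -0.26,  3.7 ]))
0.6 (array([-2.4,  0.6,  7.2]), array([11.03,  0.33,  6.16]))
0.65 (array([-2.4,  0.6,  7.2]), array([15.53,  1.11,  8.2 ]))
```

Request:
{"method": "play_rows", "body": {
  "commands": [
    [0.4,0,0.2,-0.4,-0.3,0.4,100],
    [0.8,0,0.3,-0.75,-0.5,0.8,100],
    [0.8,0,0.3,-0.75,-0.5,0.8,100]
  ]
}}

```text
time_s: 3.55
position: [0.3862, 0.0351, 0.1861]
orientation: [-3.141, -0.422, 0.139]
ft_force: [-0.3, 0.9, -1.0]
width: 0.0855
finger_force: 0.0
```

```bash
python3 st.py
```

```text
3.55 tip [0.45628343 0.04489845 0.02823088] front [0.46622405 0.04628618 0.0327318 ] rpy [-3.1414325  -0.42154928  0.13870591] q [ 0.45829632  0.24187058 -0.64901747  2.37783262  0.80545526  0.20564182
 -2.34025913] F [-0.3423784   0.88184979 -0.99927728] [-0.10231276  0.39607529 -0.03810713]
0.48 (array([-0. ,  0.8, -0. ]), array([1.07, 0.08, 0.4 ]))
0.5 (array([-0.9,  0.8,  2. ]), array([ 2.9 , -0.03,  1.22]))
0.54 (array([-2.1,  0.8,  4.6]), array([6.52, 0.26, 2.85]))
0.6 (array([-3.2,  0.8,  7. ]), array([11.96,  0.86,  5.29]))
0.65 (array([-3.2,  0.8,  7. ]), array([16.47,  1.65,  7.31]))
```

Request:
{"method": "play_rows", "body": {
  "commands": [
    [0,0,0,0.3,0,0.12,100],
    [0,0,0,0.6,0,0.25,100],
    [0,0,0,0.9,0,0.38,100],
    [0,0,0,1.2,0,0.5,100],
    [0,0,0,1.5,0,0.63,100],
    [0,0,0,1.8,0,0.75,100],
    [0,0,0,2.1,0,0.88,100],
    [-0.2,0,0.5,2.4,0,1.0,100],
    [-0.4,0,1,2.7,0,1.13,100],
    [-0.7,0,1.5,3.0,0,1.25,100],
    [-0.9,0,2,3.3,0,1.38,100]
  ]
}}

```text
time_s: 4.65
position: [0.4151, 0.0418, 0.1837]
orientation: [3.14, -0.408, 0.108]
ft_force: [-20.1, 3.3, 9.1]
width: 0.0855
finger_force: 9.8
```

```bash
python3 st.py
```

```text
4.65 tip [0.48345207 0.04893092 0.02487632] front [0.49348876 0.05002007 0.02924421] rpy [ 3.13988005 -0.4083342   0.10809324] q [ 0.38596866  0.29640459 -0.60308398  2.30629155  0.83474766  0.25686804
 -2.40327082] F [-20.08103521   3.31644507   9.12874374] [1.02597616 3.41857574 1.39620246]
0.48 (array([ 0.8,  1.6, -1.6]), array([-1.53,  0.4 , -1.01]))
0.5 (array([-0.1,  1.6,  0.4]), array([ 0.3 ,  0.23, -0.21]))
0.54 (array([-1.3,  1.6,  3. ]), array([3.95, 0.4 , 1.37]))
0.6 (array([-2.3,  1.6,  5.4]), array([9.44, 0.81, 3.74]))
0.65 (array([-2.3,  1.6,  5.4]), array([13.99,  1.45,  5.71]))
```

Request:
{"method": "play_rows", "body": {
  "commands": [
    [-0.1,0,0.3,0.4,0.02,0.15,100],
    [-0.2,0,0.6,0.8,0.05,0.3,100],
    [-0.3,0,0.9,1.2,0.07,0.45,100],
    [-0.5,0,1.2,1.6,0.1,0.6,100],
    [-0.6,0,1.5,2.0,0.13,0.75,100],
    [-0.7,0,1.8,2.4,0.15,0.9,100],
    [-0.8,0,2.1,2.8,0.18,1.05,100],
    [-0.9,0,2.4,3.2,0.2,1.2,100],
    [-1.1,0,2.7,3.6,0.25,1.35,100],
    [-1.3,0,3,4.0,0.3,1.5,100]
  ]
}}

```text
time_s: 5.65
position: [0.4587, 0.0418, 0.1853]
orientation: [3.141, -0.406, 0.046]
ft_force: [-10.4, 3.0, -6.3]
width: 0.0852
finger_force: 5.2
```

```bash
python3 st.py; python3 - <<'E'
from h import *
import cv2
a=viewer.snapshot("top")[40:235,95:365,::-1]
cv2.imwrite("pics/t2.png",cv2.convertScaleAbs(cv2.resize(a,None,fx=2.9,fy=2.9,interpolation=cv2.INTER_CUBIC),alpha=1.5,beta=20))
E
```

```text
5.65 tip [0.52695122 0.04483319 0.02635514] front [0.53704545 0.04530158 0.03070107] rpy [ 3.14053009 -0.40615953  0.04636757] q [ 0.34446849  0.36175388 -0.56992333  2.20073222  0.83655923  0.32079615
 -2.44149433] F [-10.43337774   2.99156612  -6.26295009] [0.3291257  2.89482205 0.73406941]
0.48 (array([ 2.2,  1.7, -4.8]), array([-5.57,  0.32, -2.56]))
0.5 (array([ 1.3,  1.7, -2.8]), array([-3.75,  0.02, -1.78]))
0.54 (array([ 0.1,  1.7, -0.2]), array([-0.09, -0.06, -0.2 ]))
0.6 (array([-0.9,  1.7,  2.2]), array([ 5.41, -0.01,  2.16]))
0.65 (array([-0.9,  1.7,  2.2]), array([10.  ,  0.32,  4.14]))
```

View pics/t2.png

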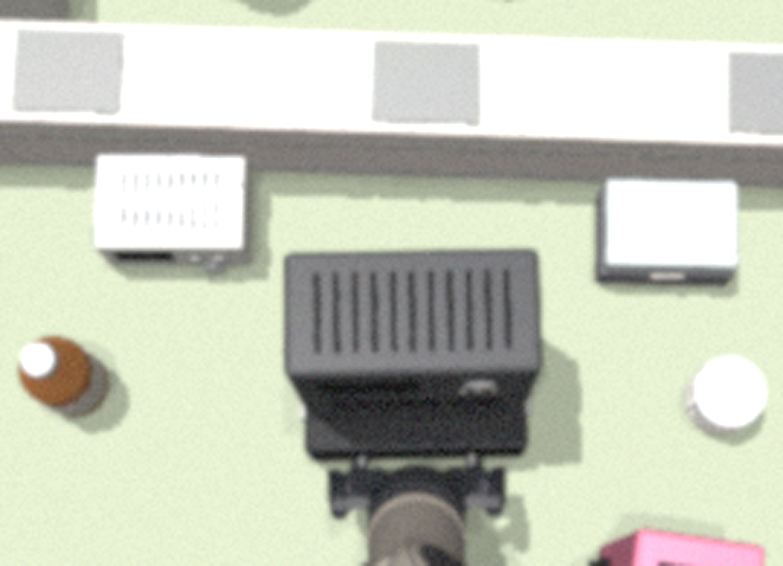

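The unit follows the fingers and has nearly squared up. Its base front edge now runs from (310,459) to (526,454) in the crop, and the neighbours have not moved.

```bash
python3 - <<'E'
from h import *
for L,z in(([(287,256),(538,250),(540,371),(288,375)],.24),([(310,459),(526,454)],.007)): print(np.round([T(*p,z) for p in L],4))
E
```

```text
[[ 0.6497  0.1425]
 [ 0.6601 -0.0428]
 [ 0.5694 -0.0461]
 [ 0.5607  0.1379]]
[[ 0.525   0.1395]
 [ 0.5353 -0.0526]]
```

Request:
{"method": "play_rows", "body": {
  "commands": [
    [0,0,0.3,0.5,0,0.2,100],
    [-0.1,0,0.6,1.0,0,0.4,100],
    [-0.3,0,0.9,1.5,0,0.6,100],
    [-0.4,0,1.2,2.0,0,0.8,100],
    [-0.5,0,1.5,2.5,0,1.0,100],
    [-0.6,0,1.8,3.0,0,1.2,100],
    [-0.8,0,2.1,3.5,0,1.4,100],
    [-0.9,0,2.3,4.0,0,1.65,100],
    [-0.9,0,2.3,4.5,0,1.85,100],
    [-0.9,0,2.3,5.0,0,2.1,100],
    [-0.9,0,2.3,5.5,0,2.3,100],
    [-0.9,0,2.3,6.0,0,2.5,100]
  ]
}}

```text
time_s: 6.9
position: [0.5232, 0.043, 0.186]
orientation: [3.14, -0.402, -0.002]
ft_force: [-11.6, -0.4, -5.7]
width: 0.0859
finger_force: 5.8
```

```bash
python3 st.py
```

```text
6.9 tip [0.59089155 0.04262861 0.02676591] front [0.60101334 0.04260791 0.03107276] rpy [ 3.14042599e+00 -4.02296483e-01 -2.04586241e-03] q [ 0.3164648   0.46527569 -0.5568578   2.03727201  0.82182768  0.41067035
 -2.43184885] F [-11.62887979  -0.39007329  -5.71690524] [-0.04973309  3.09511033 -0.03150647]
0.48 (array([ 3.4,  2. , -7.4]), array([-11.52,   0.74,  -4.99]))
0.5 (array([ 2.4,  2. , -5.3]), array([-9.71,  0.35, -4.22]))
0.54 (array([ 1.3,  2. , -2.7]), array([-6.06,  0.08, -2.67]))
0.6 (array([ 0.2,  2. , -0.4]), array([-0.54, -0.16, -0.32]))
0.65 (array([ 0.2,  2. , -0.4]), array([ 4.06, -0.08,  1.64]))
```

Request:
{"method": "play_rows", "body": {
  "commands": [
    [0,0,-0.2,0.4,0,0.17,100],
    [0,0,-0.4,0.8,0,0.34,100],
    [0,0,-0.4,1.2,0,0.51,100],
    [0,0,-0.4,1.6,0,0.68,100],
    [0,0,-0.4,2.0,0,0.85,100],
    [0,0,-0.4,2.4,0,1.02,100],
    [0,0,-0.4,2.8,0,1.2,100],
    [0,0,-0.4,3.2,0,1.36,100],
    [0,0,-0.4,3.6,0,1.53,100],
    [0,0,-0.4,4.0,0,1.7,100],
    [0,0,-0.4,4.3,0,1.83,100],
    [0,0,-0.4,4.5,0,1.91,100]
  ]
}}

```text
time_s: 8.1
position: [0.5723, 0.0429, 0.1866]
orientation: [3.138, -0.402, 0.005]
ft_force: [-11.4, -0.4, -5.1]
width: 0.0853
finger_force: 5.8
```

Request:
{"method": "play_rows", "body": {
  "commands": [
    [0,0,0,0.15,0,0.06,100],
    [0,0,0,0.3,0,0.13,100],
    [0,0,0,0.45,0,0.19,100]
  ]
}}

```text
time_s: 8.4
position: [0.5769, 0.043, 0.1865]
orientation: [3.138, -0.401, 0.005]
ft_force: [-11.2, 0.1, -4.8]
width: 0.0853
finger_force: 5.8
```

```bash
python3 st.py|head -1; python3 - <<'E'
from h import *
import cv2
a=viewer.snapshot("top")[40:235,95:365,::-1]
cv2.imwrite("pics/t3.png",cv2.convertScaleAbs(cv2.resize(a,None,fx=2.9,fy=2.9,interpolation=cv2.INTER_CUBIC),alpha=1.5,beta=20))
E
```

```text
8.4 tip [0.64445811 0.04269785 0.02727484] front [0.65458434 0.04274788 0.03157099] rpy [ 3.13793656 -0.40123889  0.00494072] q [ 0.31801176  0.5551745  -0.57299134  1.89507517  0.80426791  0.48057036
```

View pics/t3.png

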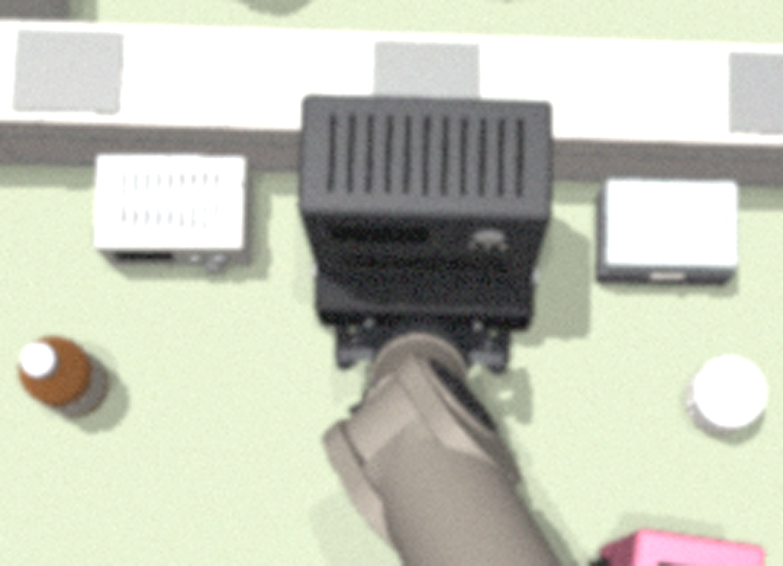

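The unit is square and centred in the gap. The force is still the 11 N sliding load, so it has not reached the spine yet, and I creep on.

Request:
{"method": "play_rows", "body": {
  "commands": [
    [0,0,0,0.15,0,0.06,100],
    [0,0,0,0.3,0,0.13,100]
  ]
}}

```text
time_s: 8.65
position: [0.5796, 0.0431, 0.1862]
orientation: [3.138, -0.4, 0.005]
ft_force: [-13.4, 1.2, -5.7]
width: 0.0856
finger_force: 6.7
```

Request:
{"method": "play_rows", "body": {
  "commands": [
    [0,0,0,0.15,0,0.06,100],
    [0,0,0,0.3,0,0.13,100]
  ]
}}

```text
time_s: 8.85
position: [0.5811, 0.0433, 0.1853]
orientation: [3.137, -0.395, 0.005]
ft_force: [-24.7, -0.8, 4.6]
width: 0.0853
finger_force: 12.3
```

Request:
{"method": "play_rows", "body": {
  "commands": [
    [0,0,0,0.15,0,0.06,100],
    [0,0,0,0.2,0,0.08,100]
  ]
}}

```text
time_s: 9.05
position: [0.5817, 0.0436, 0.1854]
orientation: [3.135, -0.392, 0.005]
ft_force: [-29.8, -1.0, 8.2]
width: 0.0849
finger_force: 14.7
```

```bash
python3 st.py|head -2
```

```text
9.05 tip [0.6476997  0.04283792 0.02549499] front [0.65786716 0.04288816 0.02969264] rpy [ 3.13518786 -0.3915308   0.00494184] q [ 0.31702566  0.56768172 -0.57725605  1.87737754  0.79782972  0.49908206
 -2.3530795 ] F [-29.82898364  -0.96944159   8.18918951] [ 0.124562    5.1632245  -0.15722617]
```

The unit has stopped and the force is rising, so it rests against the spine. I back the hand off.

Request:
{"method": "play_rows", "body": {
  "commands": [
    [0,0,0,-0.5,0,-0.2,100],
    [0,0,0,-1.5,0,-0.65,100],
    [0,0,0,-3.5,0,-1.5,100],
    [0,0,0,-6,0,-2.55,100],
    [0,0,0,-8.5,0,-3.6,100],
    [0,0,0,-11,0,-4.7,100],
    [0,0,0,-11,0,-4.7,100]
  ]
}}

```text
time_s: 9.75
position: [0.47, 0.0434, 0.1908]
orientation: [3.14, -0.421, 0.008]
ft_force: [-0.9, -0.2, -0.1]
width: 0.0854
finger_force: 0.0
```

```bash
python3 - <<'E'
from h import *
import cv2
s=env.get_state();print(s["time_s"],s["position"],s["ft_force"])
I={}
for n,(y,x) in dict(top=(40,95),side=(50,140)).items():
    a=viewer.snapshot(n)[y:y+150,x:x+260,::-1]
    I[n]=cv2.convertScaleAbs(cv2.resize(a,None,fx=3,fy=2.0 if 0 else 3,interpolation=cv2.INTER_CUBIC),alpha=1.5,beta=20)
cv2.imwrite("pics/t4.png",I["top"]);cv2.imwrite("pics/s4.png",I["side"])
E
```

```text
9.75 [0.46995615 0.04339721 0.19084626] [-0.9143538  -0.16997238 -0.09419213]
```

View pics/t4.png

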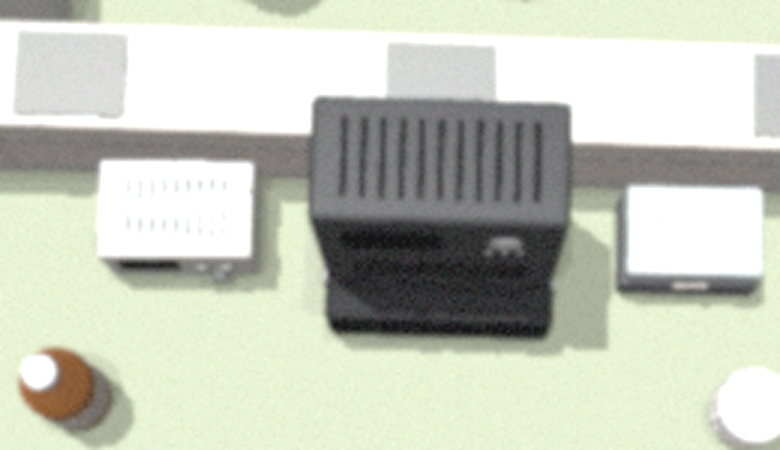

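View pics/s4.png

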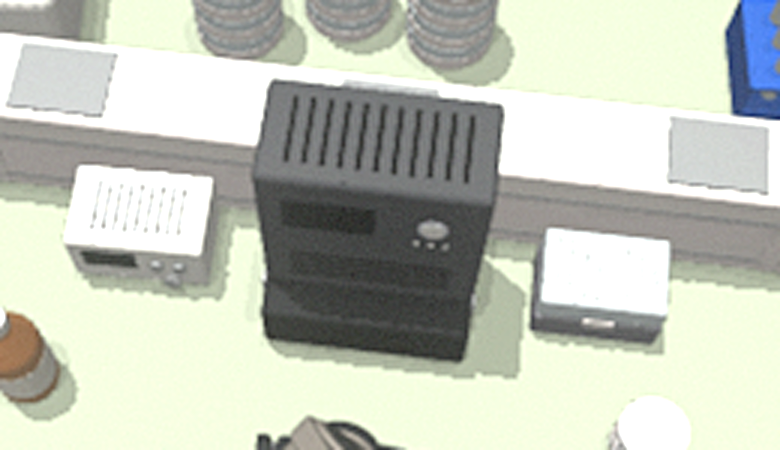

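Both views show the unit upright against the spine, between the heater and the tip box, with the hand clear. Its base front edge runs from (332,332) to (549,336). I check the numbers.

```bash
python3 - <<'E'
from h import *
t=lambda u,v,z:ray("top",(u/3+95,v/3+40),z)
for L,z in(([(317,98),(569,104),(571,222),(313,216)],.24),([(332,332),(549,336)],.007),([(254,162),(252,258)],.068),([(627,187),(627,275)],.064),([(0,126),(780,147)],.12)): print(np.round([t(*p,z) for p in L],4).tolist())
E
```

```text
[[0.774, 0.1333], [0.7755, -0.0495], [0.6874, -0.0526], [0.686, 0.1325]]
[[0.6504, 0.1348], [0.6528, -0.0544]]
[[0.7812, 0.2011], [0.6984, 0.1989]]
[[0.7709, -0.1137], [0.6948, -0.1148]]
[[0.7875, 0.3994], [0.7903, -0.2303]]
```

```bash
python3 -c "
from cell import job
print(job.close_job())"
```

```text
the job is handed in; nothing more can be done
None
```

I pushed the battery unit back by its base until it seated against the spine, then took the hand away and handed the job in. By the cameras it is square to within about 0.01 rad and about 3 mm from mid-gap, and nothing else looks moved; handing in returned no verdict.

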